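# Latch the soil crusher's drawer, fit the crushing plate over its pin and hold it down

### The job

Get the bench soil crusher ready and run it by hand: first swing the drawer latch shut until it rests in its catch, and only then pick up the loose steel crushing plate, slide it over the locating pin in the middle of the crusher's bed until it drops on, and press it fully down against the spring. Finish while still holding the plate pressed down: do not let it up or let go at the end. Leave the latch shut and do not push the other things on the bench about.

Things in the scene. Friction and masses are not known exactly. Their poses are not given: they have to be found in the camera images.
- plate_center (a point): Centre of the loose steel crushing plate: 80 x 80 x 10 mm, lying flat, with a block grip in the middle of its top, 50 mm (plate's x) x 26 mm (its y) x 40 mm high; 50 mm tall in all, 0.45 kg. The point is 25 mm above its underside. In the middle of the underside is an unseen blind bore, 15 mm across, 23 mm deep. Starts on the bench left of the crusher; may go on at any yaw.
- crusher: Bench soil crusher: fixed grey block, 200 mm (x) x 240 mm (y), its deck 60 mm above the bench; origin under its middle. The square bed with the pin is on its +y half, the drawer latch on its -y half.
- pin_tip (a point): Top of the fixed upright steel locating pin, 12 mm across, chamfered, in the middle of the dark steel bed (84 x 84 mm); tip 10 mm above the raised bed, 22 mm above the deck. Axes as the crusher's. The plate hides the pin when over it. Plate dropped on: its underside rests on the bed and its centre is 15 mm above the tip (25 mm while still riding on the tip).
- bed (a joint): Travel of the sprung bed on which the plate rests, in m: 0 up (it stays up under the plate's own weight), 0.006 fully down against a hard stop. The spring pushes up with about 7 N at the start and 13 N fully down, less the plate's weight.
- latch (a joint): Angle of the drawer latch, rad: 0 shut (the bar lies along the crusher's x axis with its end in the catch, against the stop), growing to 1.6 open. Opening swings it clockwise seen from above, out over the crusher's edge towards the crusher's -y. The hinge is vertical and a little stiff (0.08 N m): the latch stays where it is left.
- latch_knob (a point): Middle of the upright round black knob on the flat steel latch bar: 14 mm across, standing 40 mm above the bar (this point 20 mm above the bar), 70 mm from the pivot. The bar is 14 mm wide and reaches 113 mm from the pivot. With the latch shut, the catch begins 31 mm farther along the bar than the knob, and a 22 mm high lug stands inside the bar, 28 mm towards the pivot.
- latch_pivot (a point): Pivot of the latch: on the crusher's deck, 12 mm above it; axes as the crusher's (the shut bar points along +x).
- jar: Bystander: white plastic jar with a lid, 54 mm across, 100 mm tall, standing in front of the crusher; origin at its foot.
- dish: Bystander: shallow glass dish 80 mm across, 16 mm high, behind the crusher; origin at its foot.
- spatula: Bystander: flat steel spatula 190 mm long lying behind the crusher; origin under its middle.
- spoon: Bystander: spoon 190 mm long lying to the left of the plate; origin under its middle.
- beaker: Bystander: glass beaker 90 mm across, 100 mm tall, at the right; origin at its foot.
- weigh_tray: Bystander: white plastic tray 80 x 60 x 20 mm at the right front; origin at its foot.
There are look-alikes about, which are no part of the job. There is more than one size of the part that bears plate_center; the job needs the larger.

How it is judged:
By the outcome, as a careful person would: the job done as asked, in the order asked, and still so for the second after the job is handed in, while the arm keeps its last pose, push and grip.
It also fails if it takes over 58 s, if anything falls off the work surface, if the arm or the gripper's body presses on something with over 40 N, if the wrist force passes 120 N, or if a joint passes its speed limit or range.

### The arm

A 6-joint arm with a two-finger parallel gripper is mounted at the origin on the work surface. World frame = base frame: x ahead of the robot, y to its left, z up, the work surface at z = 0. Lengths are in m, angles in rad, forces in N, time in s.
With the tool pointing down it reaches from about 0.4 to 0.825 m from the base axis. Payload 7 kg.
Tool frame: the origin (TCP) lies on the mounting face of the last link; the fingertips stand arm.tcp_to_tips ahead of it and the grasp point (between the pads) lies 159 mm ahead of it (arm.tcp_to_tips is the distance from the TCP to the fingertips, in m); z points along the fingers, y is the direction in which the jaws open and shut (so a half turn about z gives the same grasp; the last joint's range is limited). The gripper opens to 88 mm and grips with 3 to 60 N. Pads are 19 mm wide; open, the fingers measure 130 mm over their backs; the gripper's body (78 mm by 193 mm) begins 47 mm behind the grasp point.
Start: joints at [1.611, 0.359, 0.012, 0, -1.224, -0.288], TCP at [0.166, 0.654, 0.405] pointing down, gripper open.
Joint ranges: [-3.07, 3.07], [-1.43, 2.12], [-1.02, 1.25], [-3.03, 1.67], [-3.05, -0], [-3.03, 3.03]. Speed limits (rad/s): [2.39, 2.39, 3.01, 3.14, 3.14, 3.14].

### API

Orientations are given as [roll, pitch, yaw] about the fixed x, y, z axes, in that order (R = Rz(yaw) Ry(pitch) Rx(roll)).
In Python, from station import arm, cams, job_done, finder gives the robot as it stands.
- The arm moves only by the tool play_rows, never from a script. Its argument "targets" is a list that holds one entry, the list of rows, each a list of 4 numbers: the shift along the tool's x, y, z in m, then the turn about the tool's z in degrees. A call has 1 to 5 rows; each row is the pose to reach, as a shift and turn from the pose commanded when the call began, along the tool's axes at that moment; what a row does not reach only later rows make up. A row lasts 1/8 s, in which the tool goes at most 62.5 mm and 10.7 degrees, less where a joint would pass 70% of its speed; a pose out of reach is approached as far as the arm can. A call with a gripper value outside its range is refused whole. "grip" is the closure in counts, from 0 (fully open) to 255 (shut), set as the call begins (left out, the last holds). The fingers move at their own pace and stop on an object; "newtons" is the grip in N (left out, the last holds). Time passes only in rows, so rows that repeat a pose let the fingers close. It gives the time, the measured TCP pose, the force and the opening at its end, in the units of the state.
- arm.get_state(): the state, without advancing time (a new reading comes with each control period).
- cams.grab_frame(name): name is "scene" or "side" or "wrist"; returns (picture, depth): 384x512x3 uint8, red, green, blue; 384x512 float32, m along the optical axis (not along the pixel's ray), 0 where there is no reading.
- cams.camera_params(name): a dict with "intrinsics" (3x3 intrinsics, pixels), "position" and "attitude" of the camera in the world. Camera axes: x right, y down, z forward; pixel columns grow to the right and rows downward; lengths in m; the calibration is good to about 2 mm. A picture is of the moment at which its call begins: read the wrist's pose just before it. camera_params takes no time and is no camera call; for the wrist camera it gives the pose at the moment of the call.
- job_done(): hands the job in, once; it reports no verdict.
Trained networks look in the newest picture that a camera, given by its name, has taken for a name from the list of things; names that differ only in an ending like _2 or _b are one class to them, and where a whole thing is asked for, a point or a joint stands for the part that bears it (a point fixed in the world has none). Each returns a list of dicts, best first, with "score" (0 to 1); they miss things now and then, are a little off and sometimes report something else, mostly with a low value. They report only what shows in the picture. A call takes as long as a camera call. They do not tell look-alikes from the thing itself.
- finder.find_in(camera, query): "xyz" ([x, y, z] in m, in world coordinates, good to about 4 mm: the middle of the surface that is visible of it).
- finder.masks_of(camera, query): "mask" (384x512 bool, what is visible of it).
The state is a dict: "t": time; "q": joint angles; "qd": joint speeds; "joint_efforts": joint torques, N m; "eef_pos": TCP position; "ee_rot": TCP orientation; "force": force on the tool from outside, world axes, zero at the start; "moment": the same for the moment, N m; "width": finger opening in m.
Only numpy, scipy, OpenCV 4.12 (cv2) and the standard library are available. Lean on these libraries where they do the work, as an engineer would, in place of code of your own. Each camera call takes 0.05 s, during which the arm holds its last target. There are 200 camera calls.

## Working session

There is one attempt and no reset: what is moved stays moved. The work goes in short steps, Python scripts to look and compute and a tool call to move; the robot and the scene stay as the last step left them, time stands still between calls to the robot, and variables do not carry over. Pictures are saved under pics/ and viewed, about 8 in all and at most 12, crops included, and the job is handed in when it is done.

Besides the shell and the picture viewer there is one more tool, called after ">>>" as name(argument=value, ...), one argument or row to a line, values as JSON. play_rows: Moves the arm, as the interface text tells. Its arguments: {"type":"object","properties":{"targets":{"type":"array","items":{"type":"array","items":{"type":"array","items":{"type":"number"}}}},"grip":{"type":"number"},"newtons":{"type":"number"}},"required":["targets"]}

```bash
mkdir -p pics; ls
cat > h.py <<'E'
import numpy as np, cv2, json
from scipy.spatial.transform import Rotation as R
from station import arm, cams, job_done, finder
def att(p):
    a=np.array(p["attitude"],float)
    return a if a.shape==(3,3) else R.from_euler('xyz',a).as_matrix()
def cloud(name):
    p=cams.camera_params(name); im,d=cams.grab_frame(name)
    K=np.array(p["intrinsics"]); v,u=np.mgrid[:d.shape[0],:d.shape[1]]
    P=np.stack([(u-K[0,2])/K[0,0]*d,(v-K[1,2])/K[1,1]*d,d],-1)@att(p).T+np.array(p["position"])
    P[d==0]=np.nan
    return im,P
def save(im,fn): cv2.imwrite('pics/'+fn,cv2.cvtColor(im,cv2.COLOR_RGB2BGR))
E
python3 - <<'E'
from h import *
s=arm.get_state(); print(s); print(arm.tcp_to_tips)
for n in ("scene","side"):
    print(cams.camera_params(n))
    im,P=cloud(n); save(im,n+'0.png'); np.save(n+'0.npy',P)
    for q in ("plate_center","pin_tip","latch_knob","latch","crusher","latch_pivot"):
        try: print(n,q,[(np.round(r["xyz"],3).tolist(),round(r["score"],2)) for r in finder.find_in(n,q)])
        except Exception as e: print(q,e)
a=cv2.imread('pics/scene0.png');b=cv2.imread('pics/side0.png')
E
```

```text
pics
{'t': 0.0, 'q': array([ 1.61111876e+00,  3.59342844e-01,  1.10906093e-02, -3.78721562e-04,
       -1.22408147e+00, -2.88101103e-01]), 'qd': array([-0.00051916,  0.00183738, -0.00023699,  0.00114204,  0.00029812,
       -0.00068891]), 'joint_efforts': array([ 1.57304448e-04, -5.82718956e+01,  2.93048841e+01,  6.99746355e+00,
        6.73916191e-03, -1.53012897e-04]), 'eef_pos': array([0.16549153, 0.6541993 , 0.40375961]), 'ee_rot': array([ 3.14001747e+00, -9.55098852e-05, -2.47907563e-01]), 'force': array([-0.16870575, -0.27013286, -0.24640099]), 'moment': array([-0.01051493,  0.0158071 ,  0.03517078]), 'width': 0.08789800510973227}
0.1781
{'intrinsics': array([[367.92058488,   0.        , 252.53182042],
       [  0.        , 367.92058488, 190.71828072],
       [  0.        ,   0.        ,   1.        ]]), 'position': array([1.21681697, 0.5169216 , 0.88632047]), 'attitude': array([-2.31077394,  0.0173845 ,  2.20207457])}
scene plate_center [([0.512, 0.316, 0.009], 0.57), ([0.612, 0.257, 0.023], 0.46)]
scene pin_tip [([0.597, -0.037, 0.057], 0.79)]
scene latch_knob [([0.557, -0.202, 0.078], 0.55)]
scene latch [([0.56, -0.201, 0.076], 0.65)]
scene crusher [([0.596, -0.039, 0.058], 0.98)]
scene latch_pivot [([0.594, -0.038, 0.058], 0.78)]
{'intrinsics': array([[461.45433428,   0.        , 258.39026978],
       [  0.        , 461.45433428, 188.72939509],
       [  0.        ,   0.        ,   1.        ]]), 'position': array([ 0.16077101, -0.96718472,  0.7644779 ]), 'attitude': array([-2.15535385, -0.00879295, -0.36056521])}
side plate_center [([0.603, 0.24, 0.011], 0.79), ([0.494, 0.295, 0.01], 0.56)]
side pin_tip [([0.312, -0.402, 0.005], 0.67), ([0.492, 0.297, 0.014], 0.26)]
side latch_knob [([0.55, -0.21, 0.075], 0.9)]
side latch [([0.551, -0.212, 0.078], 0.59)]
side crusher [([0.555, -0.1, 0.061], 0.91)]
side latch_pivot []
```

View pics/scene0.png

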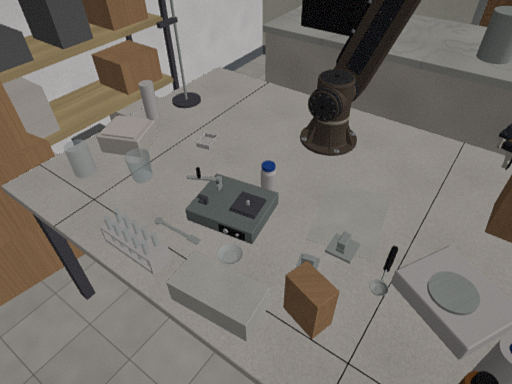

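View pics/side0.png

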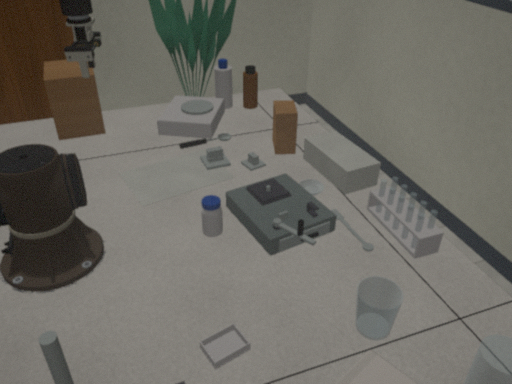

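Scene picture: the crusher is at (235,205), with the bed and pin at (247,203). The latch is open, with its knob at (199,173). The larger plate is at (343,247), and a smaller one is partly hidden behind the wooden block at (308,262). In the side picture the larger plate is at (215,157), the small one at (253,160) and the knob at (300,228).

```bash
cat > m.py <<'E'
from h import *
def rect(pts):
    (c,s,a)=cv2.minAreaRect((pts[:,:2]*1000).astype(np.float32)); return np.round(c,1),np.round(s,1),round(a,1),len(pts)
def sel(P,lo,hi):
    Q=P.reshape(-1,3); return Q[np.all((Q>lo)&(Q<hi),1)]
E
python3 - <<'E'
from m import *
for n in ("scene","side"):
    P=np.load(n+'0.npy')
    print(n,'table',np.nanmedian(sel(P,[.4,.1,-.03],[.5,.2,.03])[:,2]))
    print('deck',rect(sel(P,[.4,-.25,.054],[.75,.1,.065])),'bed',rect(sel(P,[.5,-.1,.068],[.75,.1,.076])))
    print('pin',np.round(sel(P,[.5,-.1,.077],[.7,.08,.095]).mean(0),4))
    print('plate',rect(sel(P,[.4,.2,.006],[.565,.4,.06])),'grip',rect(sel(P,[.4,.2,.044],[.565,.4,.06])))
    print('hi latch',np.round(sel(P,[.45,-.3,.085],[.7,-.08,.16])[:60],3).tolist())
    L=sel(P,[.4,-.35,.06],[.7,-.15,.085]);print('latch',rect(L))
E
```

```text
scene table 0.00098732350227837
deck (array([543.9, -59.5]), array([265.1, 240.8]), 10.0, 2527) bed (array([560.7,  -0.7]), array([89.5, 85.7]), 8.7, 506)
pin [ 0.5645 -0.0013  0.0806]
plate (array([491.7, 286.9]), array([137.3,  97.1]), 77.0, 635) grip (array([497.9, 306.7]), array([51.6, 26.2]), 2.0, 128)
hi latch [[0.558, -0.216, 0.117], [0.556, -0.213, 0.117], [0.555, -0.21, 0.118], [0.552, -0.208, 0.116], [0.561, -0.213, 0.116], [0.561, -0.209, 0.117], [0.56, -0.205, 0.119], [0.552, -0.208, 0.112], [0.565, -0.21, 0.116], [0.562, -0.208, 0.115], [0.561, -0.205, 0.115], [0.559, -0.202, 0.116], [0.566, -0.21, 0.112], [0.562, -0.209, 0.11], [0.56, -0.206, 0.11], [0.557, -0.204, 0.109], [0.563, -0.213, 0.104], [0.564, -0.208, 0.107], [0.561, -0.206, 0.106], [0.558, -0.205, 0.105], [0.563, -0.214, 0.099], [0.562, -0.21, 0.101], [0.56, -0.207, 0.101], [0.558, -0.205, 0.101], [0.549, -0.21, 0.092], [0.564, -0.214, 0.096], [0.563, -0.21, 0.097], [0.562, -0.206, 0.099], [0.558, -0.206, 0.095], [0.555, -0.204, 0.095], [0.564, -0.21, 0.093], [0.563, -0.206, 0.094], [0.561, -0.203, 0.094], [
[... 1828 characters left out ...]
 -0.14, 0.091], [0.624, -0.132, 0.085], [0.624, -0.136, 0.088], [0.627, -0.136, 0.087], [0.631, -0.135, 0.086], [0.633, -0.136, 0.086], [0.635, -0.138, 0.087], [0.638, -0.137, 0.085], [0.639, -0.14, 0.087], [0.624, -0.137, 0.086], [0.627, -0.138, 0.085], [0.629, -0.139, 0.086], [0.63, -0.142, 0.088], [0.632, -0.144, 0.088], [0.636, -0.142, 0.086], [0.624, -0.142, 0.086], [0.626, -0.144, 0.086], [0.555, -0.205, 0.117], [0.557, -0.206, 0.118], [0.559, -0.206, 0.117], [0.562, -0.206, 0.116], [0.551, -0.207, 0.117], [0.554, -0.208, 0.117], [0.555, -0.21, 0.118], [0.559, -0.207, 0.115], [0.56, -0.21, 0.117], [0.562, -0.211, 0.117]]
latch (array([ 583.6, -200.2]), array([100.4, 195.6]), 90.0, 575)
```

>>> play_rows(
  targets=[
    [[0.04, 0.045, 0, 2], [0.08, 0.09, 0, 5], [0.12, 0.135, 0, 8], [0.16, 0.18, 0, 10], [0.2, 0.225, 0, 12]],
  ],
  grip=120,
)

```text
t: 1.32
eef_pos: [0.3048, 0.3853, 0.405]
ee_rot: [-3.141, 0.0, -0.458]
force: [1.4, 0.1, 0.1]
width: 0.0478
```

>>> play_rows(
  targets=[
    [[0.049, 0.036, 0, 0], [0.098, 0.072, 0, 0], [0.147, 0.107, 0, 0], [0.196, 0.143, 0, 0], [0.245, 0.179, 0, 0]],
  ],
)

```text
t: 1.95
eef_pos: [0.4455, 0.1165, 0.4053]
ee_rot: [-3.14, -0.001, -0.457]
force: [1.0, 0.1, -0.2]
width: 0.0464
```

>>> play_rows(
  targets=[
    [[0.049, 0.036, 0, 0], [0.098, 0.072, 0, 0], [0.147, 0.107, 0, 0], [0.198, 0.143, 0, 0], [0.198, 0.143, 0, 0]],
  ],
)

```text
t: 2.58
eef_pos: [0.5608, -0.1009, 0.4038]
ee_rot: [3.14, 0.001, -0.462]
force: [-1.2, 0.1, -1.8]
width: 0.0462
```

Run:
```python
from m import *
s=arm.get_state(); print(s['t'],s['eef_pos'],s['ee_rot'],s['width'])
im,P=cloud("wrist"); save(im,'w1.png'); np.save('w1.npy',P)
print(cams.camera_params("wrist"))
print('deck',rect(sel(P,[.4,-.25,.054],[.75,.1,.065])),'bed',rect(sel(P,[.5,-.1,.068],[.75,.1,.076])))
print('pin',np.round(np.nanmean(sel(P,[.5,-.1,.077],[.7,.08,.095]),0),4))
print('knob',rect(sel(P,[.5,-.26,.105],[.62,-.17,.16])))
L=sel(P,[.5,-.3,.064],[.62,-.16,.085]); print('bar',rect(L),np.median(L[:,2]))
```

```text
2.575 [ 0.56081764 -0.10086815  0.40377687] [ 3.14045552e+00  7.52804419e-04 -4.62281721e-01] 0.0461645956333796
{'intrinsics': array([[280.72329106,   0.        , 255.40305113],
       [  0.        , 280.72329106, 189.34312305],
       [  0.        ,   0.        ,   1.        ]]), 'position': array([ 0.62165413, -0.13061381,  0.38265028]), 'attitude': array([ 2.87422503e+00, -1.60505748e-03, -2.03252972e+00])}
deck (array([535.6, -60.7]), array([265.8, 239.2]), 9.8, 23208) bed (array([ 5.585e+02, -5.000e-01]), array([83.9, 84.7]), 9.6, 2772)
pin [ 0.5586 -0.0023  0.08  ]
knob (array([ 555.7, -209.9]), array([13.2, 13.3]), 21.1, 207)
bar (array([ 551.8, -203. ]), array([ 14.7, 102. ]), 27.3, 1152) 0.07476079515776374
```

View pics/w1.png

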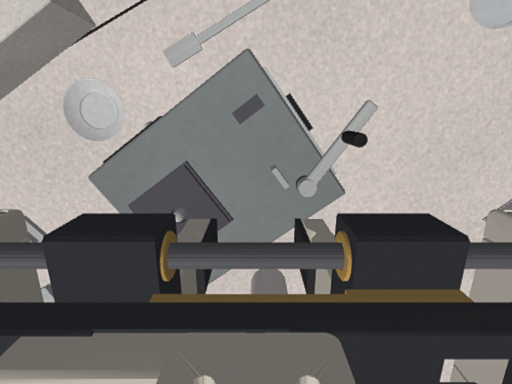

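The wrist view shows the crusher: bed and pin at (180,213), pivot at (306,187), knob at (355,139), lug at (281,177) and catch at (248,108). The latch is open about 72°.

>>> play_rows(
  targets=[
    [[0.022, 0.05, 0.03, 0], [0.044, 0.1, 0.06, 0], [0.044, 0.1, 0.09, 0], [0.044, 0.1, 0.1, 0], [0.044, 0.1, 0.1, 0]],
  ],
)

```text
t: 3.25
eef_pos: [0.5551, -0.2054, 0.3049]
ee_rot: [3.141, 0.0, -0.456]
force: [-0.0, 0.7, 0.9]
width: 0.0462
```

>>> play_rows(
  targets=[
    [[0.002, 0.003, 0.015, 0], [0.002, 0.004, 0.031, 0], [0.002, 0.004, 0.031, 0]],
  ],
)

```text
t: 3.62
eef_pos: [0.5543, -0.2107, 0.272]
ee_rot: [3.141, 0.003, -0.457]
force: [0.2, -0.5, 0.5]
width: 0.0465
```

>>> play_rows(
  targets=[
    [[0, 0, 0, 0], [0, 0, 0, 0], [0, 0, 0, 0], [0, 0, 0, 0], [0, 0, 0, 0]],
  ],
  grip=255,
  newtons=12,
)

```text
t: 4.25
eef_pos: [0.555, -0.2108, 0.2739]
ee_rot: [-3.141, -0.0, -0.457]
force: [-1.4, 1.5, 2.2]
width: 0.0133
```

>>> play_rows(
  targets=[
    [[0.005, -0.0075, 0, 0], [0.009, -0.0155, 0, 0], [0.012, -0.024, 0, 0], [0.0135, -0.033, 0, 0], [0.0145, -0.042, 0, 0]],
  ],
)

```text
t: 4.88
eef_pos: [0.5876, -0.1796, 0.274]
ee_rot: [3.141, -0.001, -0.457]
force: [0.6, -4.3, 2.0]
width: 0.0133
```

>>> play_rows(
  targets=[
    [[-0.0005, -0.009, 0, 0], [-0.002, -0.018, 0, 0], [-0.005, -0.0265, 0, 0], [-0.009, -0.0345, 0, 0], [-0.0115, -0.0385, 0, 0]],
  ],
)

```text
t: 5.5
eef_pos: [0.5932, -0.1393, 0.2739]
ee_rot: [-3.141, -0.0, -0.457]
force: [-0.0, -3.2, 4.0]
width: 0.0137
```

>>> play_rows(
  targets=[
    [[-0.0012, -0.0016, 0, 0], [-0.0023, -0.0032, 0, 0], [-0.0023, -0.0032, 0, 0]],
  ],
)

```text
t: 5.88
eef_pos: [0.5926, -0.1361, 0.2738]
ee_rot: [-3.141, -0.0, -0.457]
force: [0.6, -0.8, 5.6]
width: 0.0136
```

>>> play_rows(
  targets=[
    [[-0.0012, -0.0016, 0, 0], [-0.0023, -0.0032, 0, 0], [-0.0023, -0.0032, 0, 0]],
  ],
)

```text
t: 6.25
eef_pos: [0.5924, -0.1349, 0.2739]
ee_rot: [3.138, -0.002, -0.457]
force: [4.5, -21.2, -0.5]
width: 0.0134
```

>>> play_rows(
  targets=[
    [[0.001, 0.0015, 0, 0], [0.001, 0.0015, 0, 0]],
  ],
)

```text
t: 6.5
eef_pos: [0.5924, -0.1356, 0.2739]
ee_rot: [3.14, -0.001, -0.458]
force: [2.2, -10.8, 2.6]
width: 0.0138
```

>>> play_rows(
  targets=[
    [[0, 0, 0, 0], [0, 0, 0, 0], [0, 0, 0, 0], [0, 0, -0.05, 0], [0, 0, -0.1, 0]],
  ],
  grip=130,
)

```text
t: 7.12
eef_pos: [0.592, -0.1337, 0.3741]
ee_rot: [3.141, 0.002, -0.457]
force: [0.7, -0.4, 0.8]
width: 0.0424
```

>>> play_rows(
  targets=[
    [[-0.05, 0, -0.03, 0], [-0.08, 0, -0.03, 0], [-0.08, 0, -0.03, 0]],
  ],
)

```text
t: 7.5
eef_pos: [0.5187, -0.0979, 0.4046]
ee_rot: [-3.14, -0.001, -0.456]
force: [0.8, 0.3, 0.2]
width: 0.0429
```

Run:
```python
from m import *
s=arm.get_state(); print(s['t'],s['eef_pos'],s['ee_rot'],s['width'],s['force'])
im,P=cloud("wrist"); save(im[:, :],'w2.png'); np.save('w2.npy',P)
print('knob',rect(sel(P,[.5,-.26,.105],[.65,-.1,.13])))
print('bed',rect(sel(P,[.5,-.1,.068],[.75,.1,.076])),'deck',rect(sel(P,[.4,-.25,.054],[.75,.1,.065])))
Q=sel(P,[.5,-.1,.077],[.7,.08,.095]);print('pin',np.round(Q.mean(0),4),len(Q))
im,P=cloud("side"); save(cv2.resize(im[140:280,180:380],None,fx=3,fy=3,interpolation=cv2.INTER_CUBIC),'s2.png')
```

```text
7.5 [ 0.51865604 -0.09794608  0.40457027] [-3.13999207e+00 -8.39360596e-04 -4.55973391e-01] 0.042869861277573036 [0.82533567 0.29886832 0.20882797]
knob (array([ 591.8, -136.9]), array([12.9, 13.2]), 64.1, 187)
bed (array([558.5,  -0.6]), array([84.2, 84.6]), 9.5, 4799) deck (array([540.5, -59.7]), array([255.6, 239.2]), 9.7, 25606)
pin [ 0.5587 -0.0013  0.08  ] 89
```

View pics/w2.png

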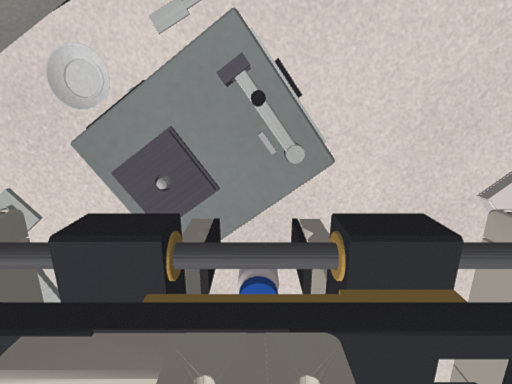

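Latch is shut: the bar runs from the pivot at (295,154) through the knob at (258,98) into the catch at (234,68). The pin shows at (163,183). On to the plate.

>>> play_rows(
  targets=[
    [[-0.034, -0.039, 0, -6], [-0.068, -0.078, 0, -12], [-0.102, -0.117, 0, -18], [-0.136, -0.156, 0, -24], [-0.17, -0.195, 0, -29]],
  ],
  grip=60,
)

```text
t: 8.22
eef_pos: [0.454, 0.1531, 0.4032]
ee_rot: [3.141, 0.001, 0.052]
force: [0.7, -0.5, -0.7]
width: 0.0666
```

>>> play_rows(
  targets=[
    [[-0.01, -0.05, 0.02, 0], [-0.02, -0.1, 0.04, 0], [-0.03, -0.149, 0.06, 0], [-0.03, -0.149, 0.06, 0], [-0.03, -0.149, 0.06, 0]],
  ],
)

```text
t: 8.85
eef_pos: [0.417, 0.299, 0.343]
ee_rot: [3.14, 0.001, 0.049]
force: [-0.3, -0.1, -0.7]
width: 0.067
```

Run:
```python
from m import *
s=arm.get_state(); print(s['t'],s['eef_pos'],s['ee_rot'],s['width'],s['force'])
im,P=cloud("wrist"); save(im,'w3.png'); np.save('w3.npy',P)
print('grip',rect(sel(P,[.44,.25,.044],[.56,.37,.06])))
print('plate',rect(sel(P,[.44,.25,.0065],[.56,.37,.06])))
print('other',rect(sel(P,[.56,.2,.0065],[.66,.34,.06])))
print('otherhi',sel(P,[.56,.2,.0065],[.66,.34,.06])[:,2].max(),sel(P,[.44,.25,.0065],[.56,.37,.06])[:,2].max())
```

```text
8.85 [0.41704915 0.29895124 0.34296934] [3.14006199e+00 9.58783843e-04 4.94167634e-02] 0.06702603526153726 [-0.33461659 -0.05361535 -0.69289371]
grip (array([495. , 307.3]), array([49.5, 26. ]), 3.1, 1519)
plate (array([494.9, 307.6]), array([80.2, 80.3]), 2.2, 5865)
other (array([587.9, 246.8]), array([22.4, 59.4]), 11.9, 368)
otherhi 0.010429340557396583 0.051201757015756855
```

View pics/w3.png

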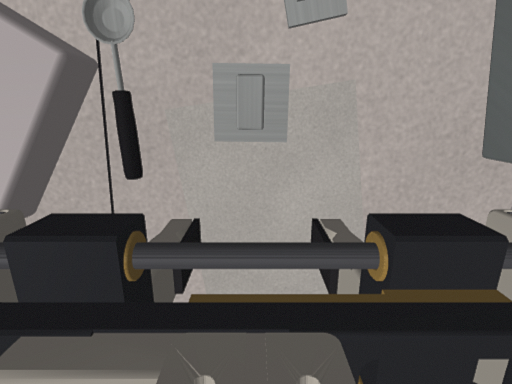

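Plate at (251,103) measures 80 x 80 mm, so it is the larger one. Its centre is (0.495, 0.3075), yaw about 2.7°.

>>> play_rows(
  targets=[
    [[0.04, -0.002, 0.03, 0], [0.078, -0.0045, 0.06, 0], [0.078, -0.0045, 0.08, 0], [0.078, -0.0045, 0.1, 0], [0.078, -0.0045, 0.1, 0]],
  ],
)

```text
t: 9.52
eef_pos: [0.4947, 0.3054, 0.2427]
ee_rot: [3.14, 0.002, 0.047]
force: [-0.1, -0.8, -0.1]
width: 0.067
```

>>> play_rows(
  targets=[
    [[0, 0, 0.02, 0], [0, 0, 0.04, 0], [0, 0, 0.049, 0], [0, 0, 0.049, 0]],
  ],
)

```text
t: 10.02
eef_pos: [0.4946, 0.3068, 0.1951]
ee_rot: [3.142, -0.0, 0.049]
force: [-0.1, 0.0, 0.2]
width: 0.067
```

>>> play_rows(
  targets=[
    [[0, 0, 0, 0], [0, 0, 0, 0], [0, 0, 0, 0], [0, 0, 0, 0], [0, 0, 0, 0]],
  ],
  grip=255,
  newtons=50,
)

```text
t: 10.65
eef_pos: [0.4944, 0.3071, 0.1948]
ee_rot: [-3.141, -0.0, 0.049]
force: [0.1, 0.1, 1.4]
width: 0.0255
```

>>> play_rows(
  targets=[
    [[0, 0, -0.01, 0], [0, 0, -0.05, 0], [0, 0, -0.1, 0], [0, 0, -0.15, 0], [0, 0, -0.15, 0]],
  ],
)

```text
t: 11.28
eef_pos: [0.4951, 0.3075, 0.3496]
ee_rot: [-3.136, -0.006, 0.049]
force: [0.4, -0.3, -5.6]
width: 0.0259
```

>>> play_rows(
  targets=[
    [[0.008, 0.045, 0, 0], [0.016, 0.1, 0, -1], [0.024, 0.155, 0, -3], [0.032, 0.21, 0, -5], [0.04, 0.26, 0, -7]],
  ],
)

```text
t: 11.9
eef_pos: [0.5464, 0.0472, 0.3436]
ee_rot: [3.142, 0.002, 0.172]
force: [0.7, -0.2, -3.9]
width: 0.0257
```

>>> play_rows(
  targets=[
    [[0.001, 0.03, 0, 0], [0.002, 0.05, 0, 0], [0.002, 0.05, 0.02, 0], [0.002, 0.05, 0.04, 0], [0.002, 0.05, 0.04, 0]],
  ],
)

```text
t: 12.52
eef_pos: [0.5562, -0.0002, 0.3023]
ee_rot: [3.141, 0.006, 0.17]
force: [-0.5, 0.8, -3.0]
width: 0.0255
```

>>> play_rows(
  targets=[
    [[0, 0, 0, 0], [0, 0, 0, 0]],
  ],
)

```text
t: 12.78
eef_pos: [0.5577, 0.0005, 0.3055]
ee_rot: [-3.142, -0.001, 0.171]
force: [-0.3, -0.7, -4.1]
width: 0.0257
```

>>> play_rows(
  targets=[
    [[0.0003, 0.0013, 0.005, 0], [0.0003, 0.0013, 0.012, 0], [0.0003, 0.0013, 0.02, 0], [0.0003, 0.0013, 0.024, 0], [0.0003, 0.0013, 0.024, 0]],
  ],
)

```text
t: 13.4
eef_pos: [0.5579, -0.001, 0.2801]
ee_rot: [3.141, 0.001, 0.171]
force: [1.4, 0.4, -4.2]
width: 0.0255
```

>>> play_rows(
  targets=[
    [[0, 0, 0.002, 0], [0, 0, 0.004, 0], [0, 0, 0.006, 0], [0, 0, 0.007, 0], [0, 0, 0.007, 0]],
  ],
)

```text
t: 14.02
eef_pos: [0.558, -0.0009, 0.2736]
ee_rot: [3.142, 0.0, 0.171]
force: [-0.4, 0.4, -4.2]
width: 0.0259
```

>>> play_rows(
  targets=[
    [[0, 0, 0.002, 0], [0, 0, 0.004, 0], [0, 0, 0.005, 0], [0, 0, 0.005, 0]],
  ],
)

```text
t: 14.52
eef_pos: [0.558, -0.0009, 0.2685]
ee_rot: [3.142, 0.0, 0.171]
force: [1.1, 0.7, -3.7]
width: 0.0259
```

>>> play_rows(
  targets=[
    [[0, 0, 0.001, 0], [0, 0, 0.002, 0], [0, 0, 0.002, 0]],
  ],
)

```text
t: 14.9
eef_pos: [0.558, -0.0009, 0.2668]
ee_rot: [3.142, -0.0, 0.171]
force: [-0.2, -0.3, -2.8]
width: 0.0261
```

>>> play_rows(
  targets=[
    [[0, 0, 0.001, 0], [0, 0, 0.002, 0], [0, 0, 0.003, 0], [0, 0, 0.004, 0], [0, 0, 0.004, 0]],
  ],
  newtons=60,
)

```text
t: 15.52
eef_pos: [0.5581, -0.0009, 0.2631]
ee_rot: [3.142, -0.0, 0.171]
force: [-3.9, 0.6, 6.5]
width: 0.0257
```

>>> play_rows(
  targets=[
    [[0, 0, 0.001, 0], [0, 0, 0.002, 0], [0, 0, 0.002, 0], [0, 0, 0.002, 0]],
  ],
)

```text
t: 16.02
eef_pos: [0.5581, -0.0009, 0.2613]
ee_rot: [3.141, -0.001, 0.171]
force: [-4.4, 1.2, 7.7]
width: 0.0256
```

>>> play_rows(
  targets=[
    [[0, 0, 0.001, 0], [0, 0, 0.0015, 0], [0, 0, 0.0015, 0], [0, 0, 0.0015, 0]],
  ],
)

```text
t: 16.52
eef_pos: [0.558, -0.0009, 0.2607]
ee_rot: [3.141, -0.001, 0.172]
force: [-7.3, 2.4, 16.7]
width: 0.0257
```

>>> play_rows(
  targets=[
    [[-0.0005, 0, 0.0005, 0], [-0.0005, 0, 0.001, 0], [-0.0005, 0, 0.001, 0], [-0.0005, 0, 0.001, 0]],
  ],
)

```text
t: 17.02
eef_pos: [0.5578, -0.0009, 0.2607]
ee_rot: [3.141, -0.002, 0.172]
force: [-9.0, 2.5, 23.3]
width: 0.0257
```

Run:
```python
from m import *
s=arm.get_state(); print(s['t'],s['eef_pos'],s['force'],s['width'])
im,P=cloud("side"); a=cv2.resize(im[150:260,190:350],None,fx=4,fy=4,interpolation=cv2.INTER_CUBIC); save(a,'s4.png')
print('platetop',np.median(sel(P,[.5,-.06,.07],[.62,.06,.084])[:,2]),rect(sel(P,[.5,-.06,.071],[.62,.06,.084])))
print('knob side',rect(sel(P,[.5,-.26,.105],[.65,-.1,.13])))
im,P=cloud("scene"); Q=sel(P,[.5,-.06,.066],[.62,.06,.084]);print('scene platetop',np.median(Q[:,2]),rect(Q))
print('knob scene',rect(sel(P,[.5,-.26,.105],[.65,-.1,.13])))
s=arm.get_state(); print(s['t'],s['eef_pos'],s['force'])
```

```text
17.025 [ 0.5578216  -0.00091968  0.26067048] [-8.98442432  2.5487528  23.25484354] 0.025719709608363492
platetop 0.0771556243862977 (array([559.2,  -1.5]), array([83.2, 85.7]), 9.7, 350)
knob side (array([ 593., -138.]), array([13. , 12.4]), 43.2, 38)
scene platetop 0.07589270388545244 (array([ 5.61e+02, -5.00e-01]), array([91.3, 88.9]), 9.8, 356)
knob scene (array([ 595.6, -135. ]), array([11.6, 12.5]), 43.9, 20)
17.125 [ 0.5578351  -0.00093043  0.26067682] [-8.96713757  1.39016603 23.13644513]
```

View pics/s4.png

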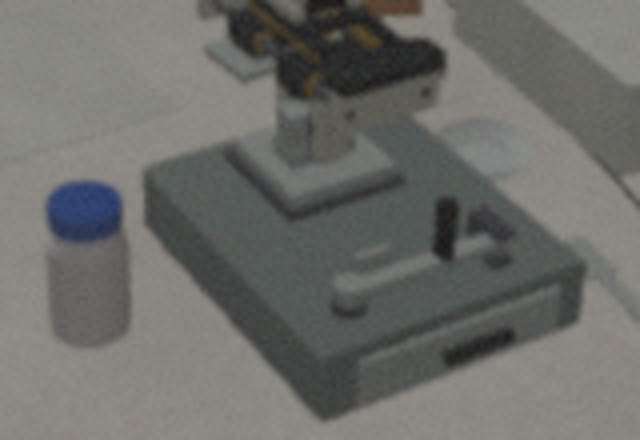

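The side view shows the plate flat on the bed in the gripper at (315,170), and the latch bar running from the pivot at (350,295) into the catch at (490,230). The jar is in its place. The last 1 mm of commanded press gave no travel and about 7 N more force, so the bed is on its hard stop.

```bash
python3 -c "
from station import job_done
print(job_done())"
```

```text
the job is handed in; nothing more can be done
None
```

The job is done and handed in at about 17 s of the 58 s allowed. I shut the latch first, then put the larger plate on the pin and pressed it down. The gripper is still holding it pressed down.

- **Latch:** I swung it by its knob until the stop pushed back with about 21 N. The wrist picture taken afterwards showed the bar in the catch, and the knob had not moved in the final pictures. The bar angle worked out at about 9.0°, against 9.6° for the crusher; that 0.6° gap is within measuring error.
- **Plate:** I chose the one that measured 80 x 80 mm. It went over the pin without catching and came to rest on the bed at the expected height.
- **Press:** The bed went down about 6 mm to its hard stop: the last 1 mm of commanded push gave no travel and about 7 N more force. The force reading was then about 23 N with the plate top at 76–77 mm, where 76 mm is expected for fully down.
- **One imperfection:** About 9 N of sideways force remained on the tool at the end. A 0.5 mm shift did not reduce it, so I left it.
- **Other things:** No bystander was touched as far as I could see, but I did not measure their positions again at the end.

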